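# Line up and pin the castle nut of a monitor-arm pivot

## Robot

A 6-joint arm with a two-finger parallel gripper is mounted at the origin on the work surface. World frame = base frame: x ahead of the robot, y to its left, z up, the work surface at z = 0. Lengths are in m, angles in degrees, forces in N, time in s.
With the tool pointing down it reaches from about 0.35 to 0.875 m from the base axis. Payload 4.2 kg.
Tool frame: the origin (TCP) lies on the front face of the gripper's body, between the roots of the fingers; the fingertips stand finger_overhang ahead of it and the grasp point (between the pads) lies 51 mm ahead of it (finger_overhang is the distance from the TCP to the fingertips, in m); z points along the fingers, y is the line along which they close (so a half turn about z gives the same grasp; the last joint's range is limited). The gripper opens to 87 mm and grips with 3 to 60 N. Pads are 19 mm wide; open, the fingers measure 117 mm over their backs; the gripper's body (75 mm by 190 mm) begins 51 mm behind the grasp point.
Start: joints at [-48.381, 22.042, 0.453, 0, -68.411, -14.817], TCP at [0.282, -0.558, 0.292] pointing down, gripper open.
Joint ranges: [-179.83, 179.83], [-69.29, 118.12], [-61.27, 80.66], [-181.25, 117.63], [-171.15, -9.14], [-177.46, 177.46]. Speed limits (degrees/s): [159.86, 159.86, 180, 180, 180, 180].

## Interface

Orientations are given as a 3x3 rotation matrix whose columns are the frame's x, y, z axes.
In Python, from station import sense, capture, camera_model, finish_job, finger_overhang gives the robot as it stands. The module is installed in compiled form; this text tells all that it offers.
- The arm moves only by the tool jog_arm, never from a script. Its argument "rows" is a list that holds one entry, the list of rows, each a list of 4 numbers: the shift along the tool's x, y, z in m, then the turn about the tool's z in rad. A call has 1 to 20 rows; each row shifts and turns the commanded pose from where the row before left it, along the tool's axes as they then stand; what a row does not reach is not made up. A row lasts 1/8 s, in which the tool goes at most 62.5 mm and 10.7 degrees, less where a joint would pass 70% of its speed; a pose out of reach is approached as far as the arm can. A call is refused whole if a number of a shift passes 0.0625 or a number of a turn 0.188, either way. A call with a gripper value outside its range is refused whole. "claw" is the opening, from 0 (shut) to 1 (fully open), set as the call begins (left out, the last holds). The fingers move at their own pace and stop on an object; the grip force is fixed at half the most. Time passes only in rows, so rows that do not move let the fingers close. It gives the time, the measured TCP pose, the force, the opening and the grip force at its end, in the units of the state.
- sense(): the state, without advancing time (a new reading comes with each control period).
- capture(name): name is "scene" or "top" or "wrist"; returns the picture (420x560x3 uint8, red, green, blue); there is no depth.
- camera_model(name): a dict with "fovy" (degrees; the focal length in pixels is half the picture's height over the tangent of half this angle, whatever the lens; pixels are square), "cx", "cy" (the principal point, pixels), "eye" and "rotation" of the camera in the world. Camera axes: x right, y down, z forward; pixel columns grow to the right and rows downward; lengths in m; the calibration is good to about 2 mm. A picture is of the moment at which its call begins: read the wrist's pose just before it. camera_model takes no time and is no camera call; for the wrist camera it gives the pose at the moment of the call.
- finish_job(): hands the job in; it is judged then, once.
The state is a dict: "time_s": time; "joints": joint angles; "joint_velocities": joint speeds; "effort": joint torques, N m; "tcp_pos": TCP position; "ee_rot": TCP orientation; "wrist_force": force on the tool from outside, world axes, zero at the start; "moment": the same for the moment, N m; "gripper_width": opening from 0.0 (shut) to 1.0 (fully open); "gripper_force": force on a finger pad.
Only numpy, scipy, OpenCV 4.12 (cv2) and the standard library are available. Lean on these libraries where they do the work, as an engineer would, in place of code of your own. Each camera call takes 0.05 s, during which the arm holds its last target. There are 200 camera calls.

## Task

Tighten the castle nut on the monitor-arm pivot (clockwise seen from above) just to the next slot that lines up with the cross hole in the spindle; do not run well past it and do not go back to the slot behind. Then gently push the locking pin through the slot and the cross hole, feeling for the hole and never forcing it, until its grip block is home against the nut, and let go. Leave the other things on the desk alone.

Things in the scene. Friction and masses are not known exactly. Their poses are not given: they have to be found in the camera images.
- stand: fixed pivot stand; origin at the centre of its underside, on the spindle axis; z up, x along the cross hole. Square plate 150 x 150 x 10 mm, column 60 mm across to z 50, washer 68 mm across z 50-56, then nut and spindle (all z above the desk). An aluminium arm link 42 mm wide, z 27-45, runs 200 mm out along +x. Its -x side is open: bring the pin from there (+x also fits).
- hole (a point): nominal centre of the 6.5 x 6.5 mm cross hole, on the spindle axis 92 mm above the desk; axes as the stand. It runs right through along x, 20 mm long, mouths 10 mm from the axis. The spindle with its hole and top truly sits up to 5 mm higher or lower than nominal, differently each time; this point does not show it: find the height by feel.
- spindle_top (a point): nominal centre of the flat spindle top, 108 mm above the desk, spindle 26 mm across. The true top is higher or lower by the same hidden amount as the hole, always 16 mm above the hole's centre.
- nut (a joint): turn of the castle nut in rad, growing clockwise seen from above (tightening). At 0 and at 1.047 (60 degrees) a pair of slots lines up with the cross hole; it starts between 0.15 and 0.80, so the next slot is at 1.047. Stiff: about 0.35 N m to turn, stays where it is left, so the pin cannot turn it.
- nut_mid (a point): on the nut's axis, 66 mm above the desk, turning with the nut. Hexagon 46 mm across flats, z 56-76 mm above the desk; its flats face 30, 90, 150... degrees from this point's x axis. Grip two flats that face away from each other from above, fingertips at least 58 mm above the desk.
- crown (a point): centre of the nut's crown top, 100 mm above the desk, turning with the nut. The crown (inner radius 14, outer 22 mm, z 76-100) has six slots 8 mm wide, open at the top and down to z 76, running radially at 0, 60, 120... degrees from this point's x axis.
- pin: loose locking pin, 56-91 g: aluminium grip block 30 (x) x 16 (y) x 30 (z) mm standing on the desk, with a steel shank 5 mm thick, 60 mm long, standing out level from its +x face 8 mm above the underside, its last 3 mm tapered to 3.8 mm. Origin at the centre of the block's underside. Starts upright, shank within 0.8 rad of straight ahead, left or right of the stand.
- pin_tip (a point): tip of the shank, 75 mm from the pin's origin along its x and 8 mm up
- pin_shoulder (a point): where the shank leaves the grip block, 15 mm from the pin's origin along its x and 8 mm up. Fully home the block's face touches the crown, so this point is 22 mm from the spindle axis.
- mug: bystander: white mug 76 mm across, 90 mm tall, origin at the centre of its underside
- wrench: bystander: open wrench 170 mm long lying on the desk
- notes: bystander: block of note paper 76 x 76 x 30 mm
Things that resemble listed ones, but are neither listed nor needed, are in the scene too. Of the things that look like the pin, the smallest one is meant.

How it is judged:
By the outcome, as a careful person would: the job done as asked, in the order asked, and still so for the second after the job is handed in, with the robot touching nothing.
It also fails if it takes over 72 s, if anything falls off the work surface, if the arm or the gripper's body presses on something with over 40 N, if the wrist force passes 120 N, or if a joint passes its speed limit or range.

## Working session

There is one attempt and no reset: what is moved stays moved. The work goes in short steps, Python scripts to look and compute and a tool call to move; the robot and the scene stay as the last step left them, time stands still between calls to the robot, and variables do not carry over. Pictures are saved under pics/ and viewed, at most 10 in all, crops included, and the job is handed in when it is done.

Besides the shell and the picture viewer there is one more tool, called after "Request:" as name([rows], argument=value, ...), one row to a line, values as JSON. jog_arm: Moves the arm, as the interface text tells. Its arguments: {"type":"object","properties":{"rows":{"type":"array"},"claw":{"type":"number"}},"required":["rows"]}

```bash
mkdir -p pics; cat > h.py <<'E'
import numpy as np, cv2
from station import *
def K(n):
    m=camera_model(n); f=210/np.tan(np.radians(m["fovy"])/2)
    return m,f
def ray(n,u,v,z,m=None):
    m=m or camera_model(n); f=210/np.tan(np.radians(m["fovy"])/2)
    d=np.array(m["rotation"])@np.array([(u-m["cx"])/f,(v-m["cy"])/f,1]); e=np.array(m["eye"])
    return e+d*(z-e[2])/d[2]
def proj(n,p,m=None):
    m=m or camera_model(n); f=210/np.tan(np.radians(m["fovy"])/2)
    c=np.array(m["rotation"]).T@(np.array(p)-m["eye"]); return c[0]/c[2]*f+m["cx"],c[1]/c[2]*f+m["cy"]
def shot(n,f):
    im=capture(n); cv2.imwrite("pics/"+f,im[:,:,::-1]); return im
E
python3 - <<'E'
from h import *
for n in("top","scene"):
    shot(n,n+"0.png"); m=camera_model(n); print(n,m["fovy"],m["eye"],np.round(m["rotation"],3).tolist(),m["cx"],m["cy"])
s=sense();print(s["time_s"],s["tcp_pos"],np.round(s["ee_rot"],3).tolist(),finger_overhang if not callable(finger_overhang) else finger_overhang())
m=camera_model("wrist");print(m["fovy"],m["eye"],np.round(m["rotation"],3).tolist())
E
```

```text
top 53.23904113695123 [0.35737428 0.00822344 0.97917545] [[0.012, -0.984, 0.175], [-1.0, -0.01, 0.01], [-0.008, -0.176, -0.984]] 278.16381529402406 202.073725473169
scene 44.71225560253183 [ 1.37923493 -0.13896726  1.23971579] [[0.164, 0.771, -0.615], [0.986, -0.132, 0.097], [-0.006, -0.622, -0.783]] 284.3614560005122 207.44002706943982
0.1 [ 0.28168282 -0.55748644  0.29129139] [[-0.893, -0.451, -0.001], [-0.451, 0.893, 0.002], [0.0, 0.002, -1.0]] 0.0697
69.69416443153172 [ 0.20731313 -0.59467737  0.38172711] [[-0.451, 0.851, 0.269], [0.892, 0.43, 0.138], [0.002, 0.302, -0.953]]
```

View pics/top0.png

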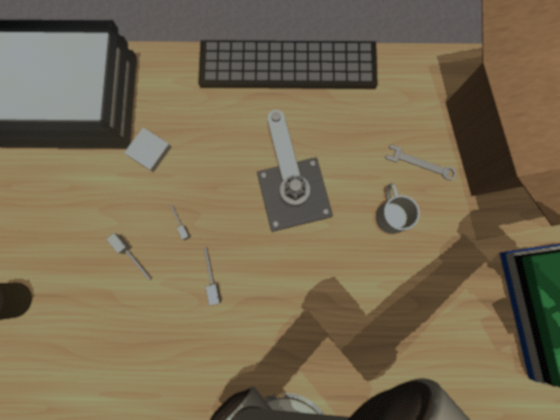

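View pics/scene0.png

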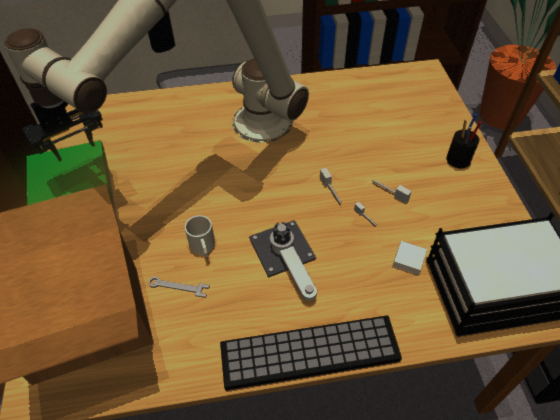

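The top view shows the stand with its nut near (295,188), arm link going to (276,117). There are three pins, and the smallest has its block at (182,232) and tip at (173,207). The mug is at (398,212), the wrench at (420,162) and the notes at (148,150). The scene view agrees.

```bash
python3 - <<'E'
from h import *
print("nut",ray("top",295,186,.1),"link end",ray("top",276,117,.045))
for c in((260,194),(316,159),(330,212),(275,229)): print("corner",ray("top",*c,.01))
print("pin block top",ray("top",182,232,.03),"tip",ray("top",173,207,.008), "scene",ray("scene",360,207,.03),ray("scene",376,225,.008))
print("mug",ray("top",400,208,.09))
im=cv2.imread("pics/top0.png"); a=cv2.resize(im[180:310,100:340],None,fx=3.3,fy=3.3,interpolation=cv2.INTER_CUBIC)
cv2.imwrite("pics/c1.png",a)
E
```

```text
nut [ 0.5494241 -0.0184783  0.1      ] link end [0.72681851 0.02529463 0.045     ]
corner [0.54894684 0.06121386 0.01      ]
corner [ 0.63563899 -0.07109579  0.01      ]
corner [ 0.50776162 -0.10329391  0.01      ]
corner [0.46644341 0.02473494 0.01      ]
pin block top [0.45500048 0.23601798 0.03      ] tip [0.51603305 0.26561341 0.008     ] scene [0.46564119 0.23678844 0.03      ] [0.52406154 0.27326202 0.008     ]
mug [ 0.50563222 -0.24417489  0.09      ]
```

View pics/c1.png

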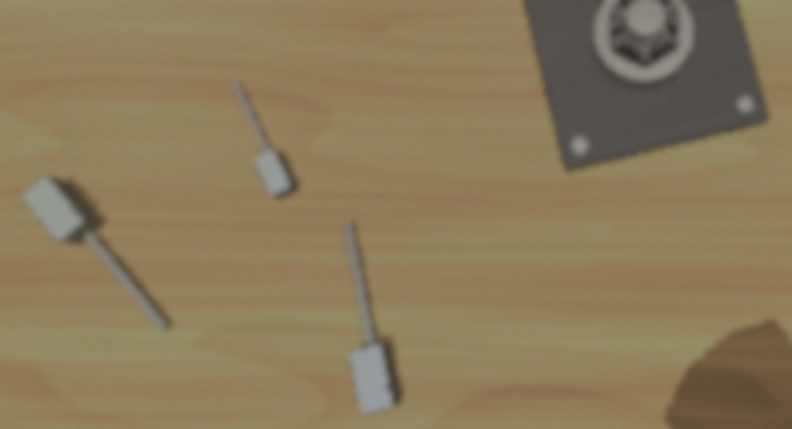

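Request:
jog_arm([
  [[-0.02,0.015,0,0],[-0.03,0.0225,0,0],[-0.03,0.0225,0,0],[-0.03,0.0225,0,0],[-0.03,0.0225,0,0],[-0.03,0.0225,0,0],[-0.03,0.0225,0,0],[-0.03,0.0225,0,0],[-0.03,0.0225,0,0],[-0.03,0.0225,0,0],[-0.03,0.0225,0,0],[-0.03,0.0225,0,0],[-0.03,0.0225,0,0],[-0.03,0.0225,0,0],[-0.03,0.0225,-0.005,0],[-0.03,0.0225,-0.01,0],[-0.01,0.008,-0.01,0],[0,0,0,0],[0,0,0,0]],
])

```text
time_s: 2.48
tcp_pos: [0.547, -0.0204, 0.3168]
ee_rot: [[-0.893, -0.45, -0.001], [-0.45, 0.893, 0.0], [0.001, 0.001, -1.0]]
wrist_force: [0.6, 0.3, 0.1]
gripper_width: 0.998
gripper_force: 0.0
```

```bash
python3 - <<'E'
from h import *
s=sense();print(s["time_s"],s["tcp_pos"],np.round(s["ee_rot"],3).tolist(),s["wrist_force"])
m=camera_model("wrist");im=shot("wrist","w1.png")
import pickle;pickle.dump(m,open("w1.pkl","wb"))
u,v=map(int,proj("wrist",[.547,-.02,.1],m));print(u,v)
a=im[max(0,v-70):v+70,max(0,u-90):u+90];print(max(0,u-90),max(0,v-70))
b=np.vstack([cv2.resize(a,(771,600),interpolation=cv2.INTER_CUBIC)])
cv2.imwrite("pics/w1c.png",b[:,:,::-1])
E
```

```text
2.475 [ 0.54699102 -0.02038336  0.3167982 ] [[-0.893, -0.45, -0.001], [-0.45, 0.893, 0.0], [0.001, 0.001, -1.0]] [0.6038043  0.30173745 0.11784242]
275 202
185 132
```

View pics/w1c.png

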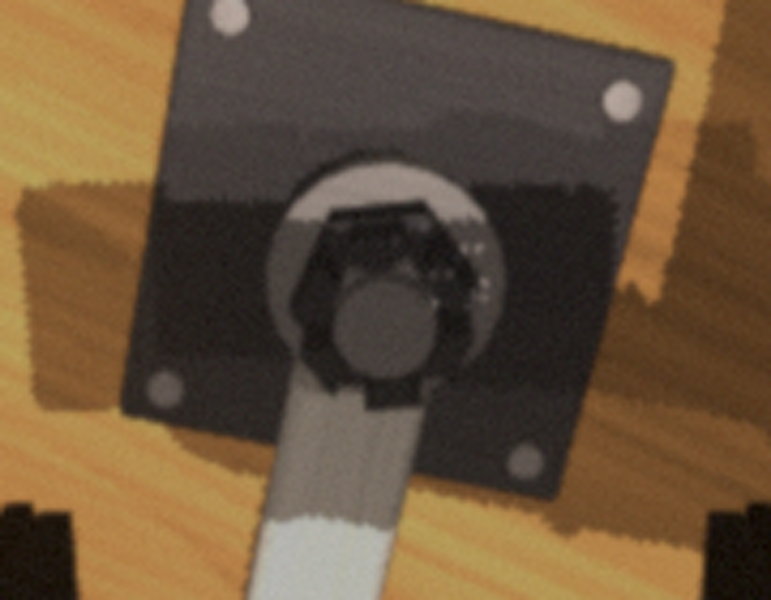

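View pics/w1.png

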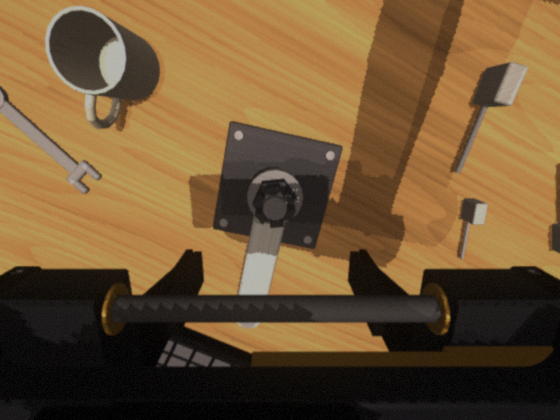

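The plate bolts and nut are visible at about (275,200), but the crown is too dark to read. I'll fit the plate and brighten the nut.

```bash
python3 - <<'E'
from h import *
import pickle;m=pickle.load(open("w1.pkl","rb"))
P=[ray("w",185+u/4.283,132+v/4.286,.012,m)[:2] for u,v in((230,15),(622,101),(525,462),(165,389))]
P=np.array(P);print(P,P.mean(0)); 
d=P-P.mean(0);print(np.hypot(*d.T),np.degrees(np.arctan2(d[:,1],d[:,0])))
print("spindle top",ray("w",185+385/4.283,132+327/4.286,.108,m))
C=[ray("w",185+u/4.283,132+v/4.286,z,m)[:2] for u,v,z in((330,208,.076),(425,203,.076),(475,265,.076),(293,300,.076))]
print(C)
im=cv2.imread("pics/w1.png");a=im[170:240,230:320].astype(float)
a=np.clip((a/90)**.6*255,0,255).astype(np.uint8)
cv2.imwrite("pics/w1d.png",cv2.resize(a,(771,600),interpolation=cv2.INTER_CUBIC))
E
```

```text
[[ 0.5110183  -0.09004156]
 [ 0.48050089  0.02624811]
 [ 0.59686595  0.05636032]
 [ 0.62702153 -0.05986387]] [ 0.55385167 -0.01682425]
[0.08482613 0.08506212 0.0848894  0.08488956] [-120.32835809  149.57809021   59.55508479  -30.46468572]
spindle top [ 0.55111299 -0.01824413  0.108     ]
[array([ 0.53720777, -0.04129718]), array([ 0.52492466, -0.01987211]), array([ 0.53365537, -0.00055742]), array([ 0.56384352, -0.03922458])]
```

View pics/w1d.png

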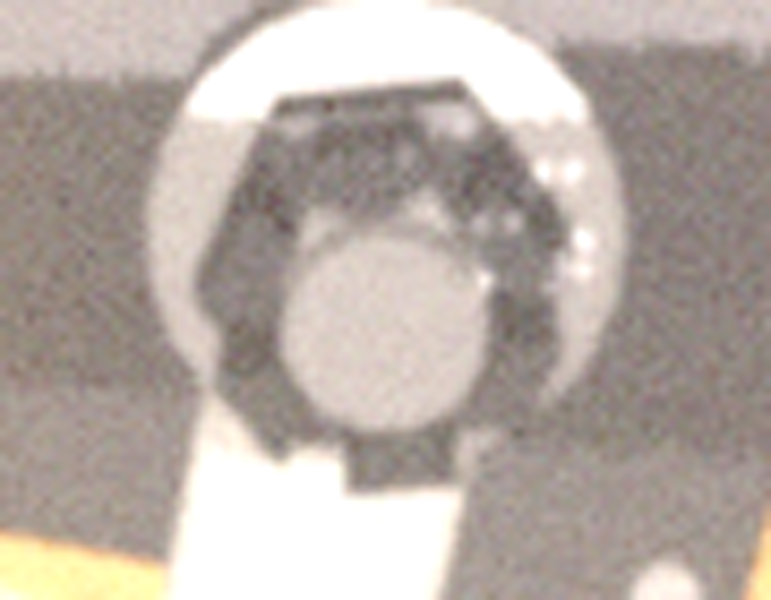

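The bolts give a stand centre of about (0.5535, −0.0172) and a yaw of 14.6°. The slots now sit at about 0–2° world, so the nut is at roughly 0.23 rad. The plan is to grip with tool y at 151°, then turn clockwise until it is at 104.6°.

Request:
jog_arm([
  [[-0.0065,0,0.01,0],[0,0,0.02,-0.12],[0,0,0.02,-0.12],[0,0,0.02,-0.12],[0,0,0.02,-0.12],[0,0,0.02,-0.12],[0,0,0.015,0],[0,0,0.01,0],[0,0,0,0],[0,0,0,0]],
], claw=1)

```text
time_s: 3.78
tcp_pos: [0.554, -0.0166, 0.1829]
ee_rot: [[-0.482, -0.876, 0.001], [-0.876, 0.482, 0.0], [-0.001, -0.001, -1.0]]
wrist_force: [0.5, 0.2, 0.7]
gripper_width: 0.999
gripper_force: 0.0
```

```bash
python3 - <<'E'
from h import *
m=camera_model("wrist");im=shot("wrist","w2.png")
s=sense();print(s["joints"],s["tcp_pos"],np.degrees(np.arctan2(s["ee_rot"][1][1],s["ee_rot"][0][1])))
import pickle;pickle.dump(m,open("w2.pkl","wb"))
u,v=map(int,proj("wrist",[.5535,-.0175,.09],m));print(u,v)
u0,v0=max(0,u-65),max(0,v-50);print(u0,v0)
a=im[v0:v+50,u0:u+65,::-1].astype(float); a=np.clip((a/110)**.6*255,0,255).astype(np.uint8)
cv2.imwrite("pics/w2c.png",cv2.resize(a,None,fx=6,fy=6,interpolation=cv2.INTER_CUBIC))
E
```

```text
[ 1.50453713e+01  2.11926006e+01 -1.81796561e+01  1.32129168e-02
 -5.05351607e+01 -4.38845680e+01] [ 0.55398903 -0.01660474  0.18299142] 151.16915661368725
275 248
210 198
```

View pics/w2c.png

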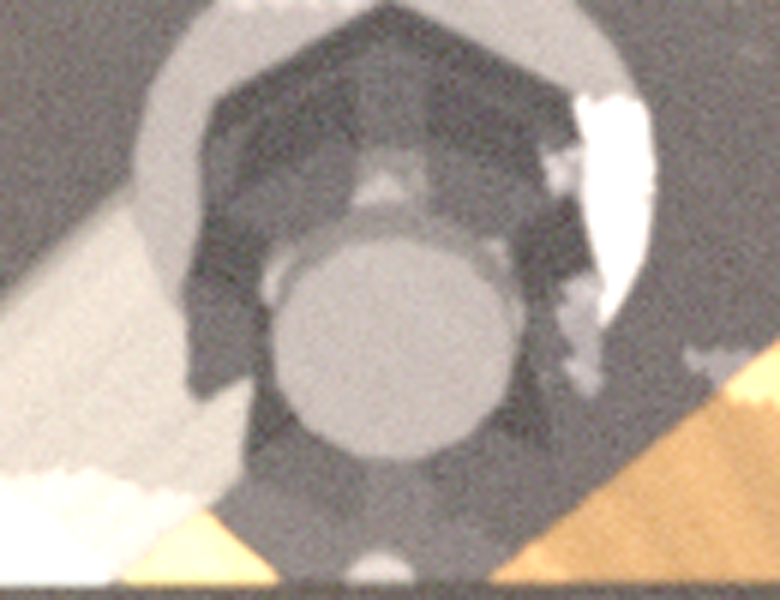

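The crown is symmetric about the picture's vertical: the slot is at column 392, the spindle centre at 395. So the grip yaw of 151° is right and the tool is centred. I'll descend and close.

Request:
jog_arm([
  [[0,0,0.01,0],[0,0,0.015,0],[0,0,0.015,0],[0,0,0.01,0],[0,0,0.0035,0],[0,0,0,0],[0,0,0,0]],
])

```text
time_s: 4.7
tcp_pos: [0.5538, -0.0166, 0.1292]
ee_rot: [[-0.482, -0.876, 0.001], [-0.876, 0.482, 0.0], [-0.001, -0.001, -1.0]]
wrist_force: [0.4, 0.4, 0.1]
gripper_width: 1.0
gripper_force: 0.0
```

Request:
jog_arm([
  [[0,0,0,0],[0,0,0,0],[0,0,0,0],[0,0,0,0],[0,0,0,0],[0,0,0,0]],
], claw=0)

```text
time_s: 5.45
tcp_pos: [0.5541, -0.0169, 0.1289]
ee_rot: [[-0.481, -0.877, 0.001], [-0.877, 0.481, -0.0], [-0.0, -0.001, -1.0]]
wrist_force: [2.9, -3.5, -1.5]
gripper_width: 0.522
gripper_force: 29.9
```

Request:
jog_arm([
  [[0,0,0,0.06],[0,0,0,0.1],[0,0,0,0.1],[0,0,0,0.1],[0,0,0,0.1],[0,0,0,0.1],[0,0,0,0.1],[0,0,0,0.1],[0,0,0,0.05],[0,0,0,0],[0,0,0,0]],
])

```text
time_s: 6.82
tcp_pos: [0.5547, -0.0177, 0.1288]
ee_rot: [[-0.967, -0.255, 0.003], [-0.255, 0.967, -0.001], [-0.002, -0.002, -1.0]]
wrist_force: [5.9, -6.8, -4.0]
gripper_width: 0.522
gripper_force: 29.9
```

```bash
python3 - <<'E'
from h import *
s=sense();print(s["joints"],s["tcp_pos"],np.degrees(np.arctan2(s["ee_rot"][1][1],s["ee_rot"][0][1])),s["moment"],s["wrist_force"],s["gripper_width"])
E
```

```text
[ 14.94564281  25.21396471 -21.36028301   0.13863326 -43.29699989
 -90.28204085] [ 0.55474859 -0.0177208   0.12884397] 104.76428696978768 [-1.91973161 -1.41563684 -0.03249154] [ 5.94507627 -6.77375463 -4.02081358] 0.5217572192724145
```

Request:
jog_arm([
  [[0,0,0,0.003],[0,0,0,0]],
])

```text
time_s: 7.08
tcp_pos: [0.5548, -0.0177, 0.1289]
ee_rot: [[-0.967, -0.253, 0.003], [-0.253, 0.967, -0.001], [-0.002, -0.002, -1.0]]
wrist_force: [5.4, -6.6, -3.4]
gripper_width: 0.516
gripper_force: 30.0
```

Request:
jog_arm([
  [[0,0,0,0],[0,0,0,0],[0,0,0,0],[0,0,0,0],[0,0,-0.01,0],[0,0,-0.015,0],[0,0,-0.015,0],[0,0,-0.014,0],[0,0,0,0],[0,0,0,0]],
], claw=1)

```text
time_s: 8.32
tcp_pos: [0.5532, -0.0167, 0.1826]
ee_rot: [[-0.968, -0.252, -0.001], [-0.252, 0.968, 0.0], [0.0, 0.0, -1.0]]
wrist_force: [0.2, -0.1, -0.4]
gripper_width: 1.001
gripper_force: 0.0
```

```bash
python3 - <<'E'
from h import *
m=camera_model("wrist");im=shot("wrist","w3.png")
s=sense();print(s["joints"],s["tcp_pos"],np.degrees(np.arctan2(s["ee_rot"][1][1],s["ee_rot"][0][1])))
import pickle;pickle.dump(m,open("w3.pkl","wb"))
u,v=map(int,proj("wrist",[.5535,-.0175,.09],m));print(u,v)
u0,v0=max(0,u-95),max(0,v-70);print(u0,v0)
a=im[v0:v+70,u0:u+95,::-1].astype(float); a=np.clip((a/110)**.6*255,0,255).astype(np.uint8)
cv2.imwrite("pics/w3c.png",cv2.resize(a,None,fx=4.2,fy=4.2,interpolation=cv2.INTER_CUBIC))
E
```

```text
[ 1.50461052e+01  2.12262309e+01 -1.82483308e+01 -1.86803945e-02
 -5.05949191e+01 -9.04476101e+01] [ 0.55309815 -0.01673176  0.18222084] 104.58661962155519
273 251
178 181
```

View pics/w3c.png

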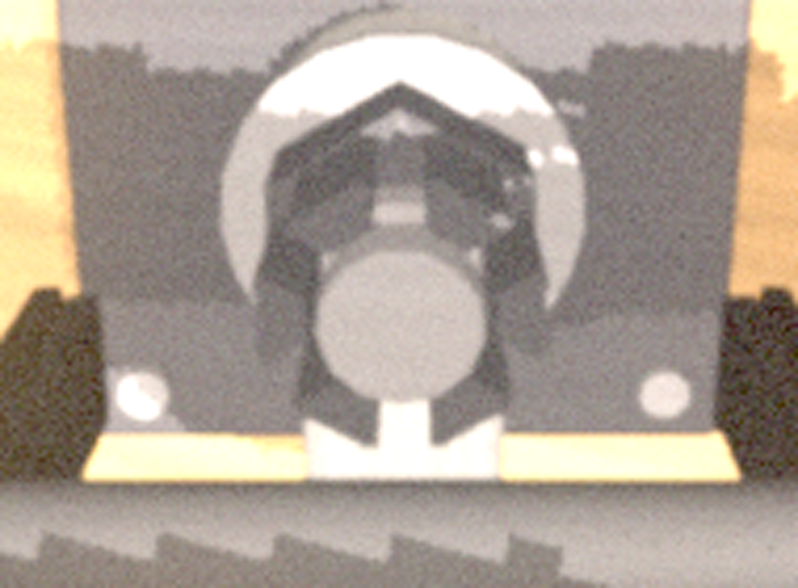

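The nut is lined up: slot, link and plate all share column ~400. Next is the pin.

Request:
jog_arm([
  [[0,0,-0.03,0],[0,0,-0.035,0],[0,0.02,0,0],[-0.003,0.035,0,0],[-0.003,0.035,0,0],[-0.003,0.035,0,0],[-0.003,0.035,0,0],[-0.003,0.035,0,0],[-0.003,0.035,0,0],[-0.003,0.035,0,0],[-0.002,0.015,0,0],[0,0,0,-0.1],[0,0,0,-0.13],[0,0,0,0],[0,0,0,0]],
])

```text
time_s: 10.25
tcp_pos: [0.5052, 0.2597, 0.2475]
ee_rot: [[-0.886, -0.464, -0.0], [-0.464, 0.886, -0.0], [0.001, -0.0, -1.0]]
wrist_force: [-0.1, -0.8, 0.6]
gripper_width: 0.998
gripper_force: 0.0
```

```bash
python3 - <<'E'
from h import *
m=camera_model("wrist");im=shot("wrist","w4.png")
s=sense();print(s["tcp_pos"],np.degrees(np.arctan2(s["ee_rot"][1][1],s["ee_rot"][0][1])))
import pickle;pickle.dump(m,open("w4.pkl","wb"))
u,v=map(int,proj("wrist",[.485,.25,.01],m));print(u,v)
u0,v0=max(0,u-95),max(0,v-70);print(u0,v0)
a=im[v0:v+70,u0:u+95,::-1].astype(float); a=np.clip((a/200)**.8*255,0,255).astype(np.uint8)
cv2.imwrite("pics/w4c.png",cv2.resize(a,None,fx=4.2,fy=4.2,interpolation=cv2.INTER_CUBIC))
E
```

```text
[0.5052471  0.25975517 0.24758458] 117.66654105221102
275 177
180 107
```

View pics/w4c.png

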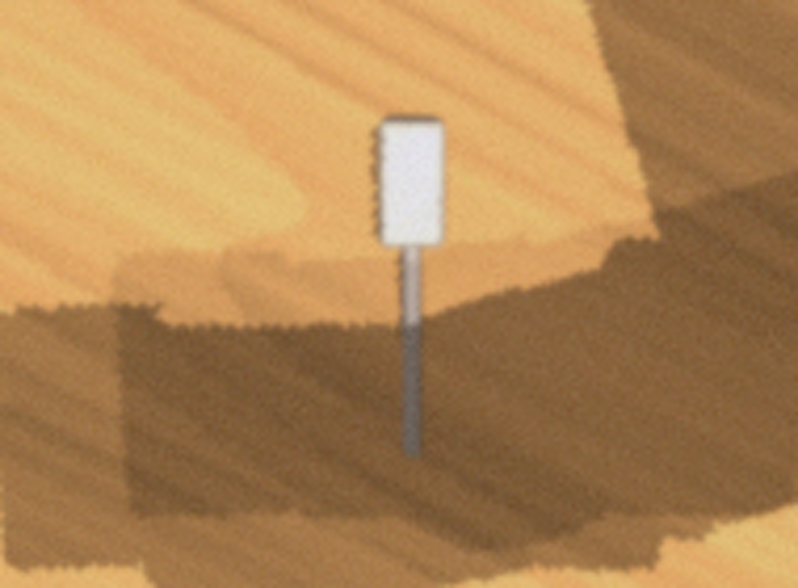

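The pin's block top spans (381..442, 122..244) in the crop and its tip is at (412,456), so it is already parallel to the tool x axis.

```bash
python3 - <<'E'
from h import *
import pickle;m=pickle.load(open("w4.pkl","rb"))
g=lambda u,v,z: ray("w",180+u/4.2,107+v/4.2,z,m)
c=g(411.5,183,.03);t=g(412,456,.008);sh=g(411,246,.012)
print(c,t,t-c,np.linalg.norm((t-c)[:2]),np.degrees(np.arctan2(*(t-c)[1::-1])))
print(np.linalg.norm(g(381,183,.03)-g(442,183,.03)),np.linalg.norm(g(411,122,.03)-g(411,244,.03)))
s=sense();R=np.array(s["ee_rot"]);print(R.T@(c-s["tcp_pos"]))
E
```

```text
[0.45683413 0.23772087 0.03      ] [0.52348634 0.2732453  0.008     ] [ 0.06665221  0.03552444 -0.022     ] 0.07552815450370191 28.056818962460916
0.014576044392934208 0.02865828407441256
[0.05302401 0.00298613 0.21760495]
```

Request:
jog_arm([
  [[0.013,0.001,0,0],[0.02,0.001,0.01,0],[0.02,0.001,0.02,0],[0,0,0.025,0],[0,0,0.025,0],[0,0,0.025,0],[0,0,0.025,0],[0,0,0.02,0],[0,0,0.013,0],[0,0,0.01,0],[0,0,0,0],[0,0,0,0]],
])

```text
time_s: 11.8
tcp_pos: [0.4572, 0.2383, 0.0753]
ee_rot: [[-0.885, -0.466, 0.001], [-0.466, 0.885, 0.001], [-0.001, 0.0, -1.0]]
wrist_force: [-1.3, -0.2, -0.6]
gripper_width: 0.996
gripper_force: 0.0
```

Request:
jog_arm([
  [[0,0,0,0],[0,0,0,0],[0,0,0,0],[0,0,0,0],[0,0,0,0],[0,0,0,0],[0,0,0,0],[0,0,0,0],[0,0,0,0]],
], claw=0)

```text
time_s: 12.92
tcp_pos: [0.4569, 0.238, 0.0747]
ee_rot: [[-0.885, -0.466, -0.0], [-0.466, 0.885, -0.0], [0.0, -0.0, -1.0]]
wrist_force: [-0.4, -0.0, -0.2]
gripper_width: 0.18
gripper_force: 30.0
```

```bash
python3 - <<'E'
from h import *
s=sense();print(s["tcp_pos"],np.degrees(np.arctan2(s["ee_rot"][1][1],s["ee_rot"][0][1])),s["gripper_width"]*87,s["joints"])
E
```

```text
[0.45690364 0.23800381 0.07471431] 117.77392585293207 15.682102892873923 [ 4.55856619e+01  2.71037137e+01 -2.94591545e+01  3.19486170e-05
 -3.34431756e+01 -1.07811763e+02]
```

The pin is gripped (15.7 mm) with the shank 66.7 mm below the TCP. Next I lift it and bring the shank over the spindle top to feel its height. The hole is 16 mm below the top.

Request:
jog_arm([
  [[0,0,-0.01,0],[0,0,-0.025,0],[0,0,-0.03,0],[0,0,-0.03,0],[0,0,-0.03,0],[0.003,-0.012,0,0],[0.007,-0.025,0,0],[0.007,-0.025,0,0],[0.007,-0.025,0,0],[0.007,-0.025,0,0],[0.007,-0.025,0,0],[0.007,-0.025,0,0],[0.007,-0.025,0,0],[0.007,-0.025,0,0],[0.007,-0.025,0,0],[0.007,-0.025,0,0],[0,0,0,0.115],[0,0,0,0.115],[0,0,0,0],[0,0,0,0]],
])

```text
time_s: 15.42
tcp_pos: [0.514, -0.028, 0.1992]
ee_rot: [[-0.967, -0.253, -0.001], [-0.253, 0.967, -0.0], [0.001, 0.0, -1.0]]
wrist_force: [-0.4, -0.3, 0.2]
gripper_width: 0.185
gripper_force: 30.0
```

```bash
cat > st.py <<'E'
from h import *
s=sense();R=np.array(s["ee_rot"]);p=np.array(s["tcp_pos"]);a=np.radians(14.6);e=np.array([np.cos(a),np.sin(a)]);n=np.array([-e[1],e[0]])
d=p[:2]-[.5535,-.0175]
print("t",s["time_s"],"yaw",np.degrees(np.arctan2(R[1,1],R[0,1])),"along %.4f lat %.4f z %.4f"%(d@e,d@n,p[2]))
f=s["wrist_force"];print("F along %.2f lat %.2f z %.2f"%(f[:2]@e,f[:2]@n,f[2]),"M",np.round(s["moment"],2),"tilt",np.round(R[2],4),s["gripper_width"]*87)
E
python3 st.py
```

```text
t 15.425 yaw 104.6760779674755 along -0.0409 lat -0.0002 z 0.1992
F along -0.50 lat -0.20 z 0.20 M [-0.04 -0.   -0.01] tilt [ 1.1e-03  2.0e-04 -1.0e+00] 16.092101580256777
```

Request:
jog_arm([
  [[0,0,0.006,0],[0,0,0.006,0],[0,0,0.002,0],[0,0,0.001,0],[0,0,0,0]],
])

```text
time_s: 16.05
tcp_pos: [0.5145, -0.0278, 0.1848]
ee_rot: [[-0.968, -0.252, 0.0], [-0.252, 0.968, -0.0], [-0.0, -0.0, -1.0]]
wrist_force: [0.9, -0.5, -0.7]
gripper_width: 0.181
gripper_force: 30.0
```

Request:
jog_arm([
  [[0,0,0.0005,0],[0,0,0.0005,0],[0,0,0.0005,0],[0,0,0.0005,0]],
])

```text
time_s: 16.55
tcp_pos: [0.5144, -0.0278, 0.1827]
ee_rot: [[-0.968, -0.252, 0.0], [-0.252, 0.968, 0.0], [-0.0, 0.0, -1.0]]
wrist_force: [-0.4, -0.2, -0.5]
gripper_width: 0.179
gripper_force: 30.0
```

Request:
jog_arm([
  [[0,0,0.0005,0],[0,0,0.0005,0],[0,0,0.0005,0],[0,0,0.0005,0]],
])

```text
time_s: 17.05
tcp_pos: [0.5144, -0.0278, 0.1807]
ee_rot: [[-0.968, -0.252, -0.0], [-0.252, 0.968, -0.0], [0.0, 0.0, -1.0]]
wrist_force: [-0.5, 0.4, -1.4]
gripper_width: 0.179
gripper_force: 30.0
```

Request:
jog_arm([
  [[0,0,0.0005,0],[0,0,0.0005,0],[0,0,0.0005,0]],
])

```text
time_s: 17.42
tcp_pos: [0.5144, -0.0278, 0.1792]
ee_rot: [[-0.968, -0.252, 0.0], [-0.252, 0.968, -0.0], [-0.0, -0.0, -1.0]]
wrist_force: [-0.0, -0.4, -1.1]
gripper_width: 0.181
gripper_force: 30.0
```

Request:
jog_arm([
  [[0,0,0.0005,0],[0,0,0.0005,0],[0,0,0.0005,0]],
])

```text
time_s: 17.8
tcp_pos: [0.5144, -0.0278, 0.1777]
ee_rot: [[-0.968, -0.252, -0.0], [-0.252, 0.968, -0.0], [0.0, -0.0, -1.0]]
wrist_force: [0.0, 0.4, -1.1]
gripper_width: 0.181
gripper_force: 30.0
```

Request:
jog_arm([
  [[0,0,0.0005,0],[0,0,0.0005,0]],
])

```text
time_s: 18.05
tcp_pos: [0.5144, -0.0278, 0.1767]
ee_rot: [[-0.968, -0.252, 0.0], [-0.252, 0.968, 0.0], [-0.0, 0.0, -1.0]]
wrist_force: [-0.1, 0.7, -0.2]
gripper_width: 0.182
gripper_force: 30.0
```

Request:
jog_arm([
  [[0,0,0.0005,0],[0,0,0.0005,0]],
])

```text
time_s: 18.3
tcp_pos: [0.5144, -0.0278, 0.1757]
ee_rot: [[-0.968, -0.252, -0.0], [-0.252, 0.968, -0.0], [0.0, -0.0, -1.0]]
wrist_force: [-0.2, -1.0, -0.1]
gripper_width: 0.181
gripper_force: 30.0
```

Request:
jog_arm([
  [[0,0,0.0005,0],[0,0,0.0005,0]],
])

```text
time_s: 18.55
tcp_pos: [0.5144, -0.0278, 0.1747]
ee_rot: [[-0.968, -0.252, 0.0], [-0.252, 0.968, 0.0], [-0.0, 0.0, -1.0]]
wrist_force: [0.1, -0.2, -0.6]
gripper_width: 0.181
gripper_force: 30.0
```

```bash
python3 st.py
```

```text
t 18.55 yaw 104.59875194942646 along -0.0404 lat -0.0001 z 0.1747
F along 0.10 lat -0.23 z -0.55 M [-0.01  0.02 -0.03] tilt [-0.  0. -1.] 15.752003291299587
```

Request:
jog_arm([
  [[0,0,0.0005,0],[0,0,0.0005,0]],
])

```text
time_s: 18.8
tcp_pos: [0.5144, -0.0278, 0.1737]
ee_rot: [[-0.968, -0.252, 0.0], [-0.252, 0.968, 0.0], [-0.0, 0.0, -1.0]]
wrist_force: [-0.5, -0.2, -0.2]
gripper_width: 0.182
gripper_force: 30.0
```

Request:
jog_arm([
  [[0,0,0.0005,0],[0,0,0.0003,0]],
])

```text
time_s: 19.05
tcp_pos: [0.5144, -0.0278, 0.1729]
ee_rot: [[-0.968, -0.252, -0.0], [-0.252, 0.968, 0.0], [0.0, 0.0, -1.0]]
wrist_force: [0.1, -0.1, -0.6]
gripper_width: 0.18
gripper_force: 30.0
```

```bash
python3 st.py
```

```text
t 19.05 yaw 104.59763680577986 along -0.0404 lat -0.0001 z 0.1729
F along 0.10 lat -0.10 z -0.63 M [-0.02  0.02  0.02] tilt [ 1.e-04  0.e+00 -1.e+00] 15.644447363749876
```

Request:
jog_arm([
  [[0,0,0.0004,0],[0,0,0.0004,0]],
])

```text
time_s: 19.3
tcp_pos: [0.5144, -0.0278, 0.1726]
ee_rot: [[-0.968, -0.252, 0.0], [-0.252, 0.968, -0.0], [-0.0, -0.0, -1.0]]
wrist_force: [-2.1, 0.7, 3.3]
gripper_width: 0.178
gripper_force: 30.0
```

Request:
jog_arm([
  [[0,0,0.0004,0],[0,0,0.0004,0]],
])

```text
time_s: 19.55
tcp_pos: [0.5144, -0.0279, 0.1724]
ee_rot: [[-0.968, -0.253, 0.0], [-0.253, 0.968, -0.0], [-0.0, -0.0, -1.0]]
wrist_force: [-4.0, -0.1, 8.6]
gripper_width: 0.184
gripper_force: 30.0
```

```bash
python3 st.py
```

```text
t 19.55 yaw 104.62762369478891 along -0.0404 lat -0.0002 z 0.1724
F along -3.87 lat 0.91 z 8.57 M [0.17 0.89 0.05] tilt [-4.e-04 -4.e-04 -1.e+00] 15.975045560460222
```

Contact was at TCP z ≈ 0.1727, so the top is at ~103.5 mm (−4.5) and the hole at ~87.5 mm, which needs TCP z 0.154. I'll back off and line up.

Request:
jog_arm([
  [[0,0,-0.003,0],[0,0,-0.004,0],[0.01,0,0,0],[0.015,0,0,0],[0.015,0,0,0],[0.015,0,0,0],[0.01,0,0,0],[0,0,0.008,0],[0,0,0.01,0],[0,0,0.005,0],[0,0,0,0],[0,0,0,0]],
])

```text
time_s: 21.05
tcp_pos: [0.4518, -0.0441, 0.1553]
ee_rot: [[-0.968, -0.252, 0.0], [-0.252, 0.968, -0.0], [0.0, -0.0, -1.0]]
wrist_force: [0.4, 0.3, -0.6]
gripper_width: 0.183
gripper_force: 30.0
```

```bash
python3 - <<'E'
from h import *
m=camera_model("scene");im=shot("scene","s5.png")
u,v=map(int,proj("scene",[.52,-.02,.09],m));print(u,v)
a=im[v-25:v+25,u-35:u+35,::-1].astype(float);a=np.clip((a/150)**.7*255,0,255).astype(np.uint8)
cv2.imwrite("pics/s5c.png",cv2.resize(a,None,fx=9,fy=9,interpolation=cv2.INTER_CUBIC))
E
python3 st.py
```

```text
278 220
t 21.1 yaw 104.60736436312492 along -0.1051 lat -0.0001 z 0.1555
F along -0.12 lat -0.31 z -2.17 M [0.02 0.02 0.03] tilt [-4.e-04 -1.e-04 -1.e+00] 15.912937578093597
```

Request:
jog_arm([
  [[0,0,0.0012,0],[-0.005,0,0,0],[-0.005,0,0,0],[-0.002,0,0,0],[0,0,0,0]],
])

```text
time_s: 21.72
tcp_pos: [0.4633, -0.0411, 0.1541]
ee_rot: [[-0.968, -0.252, -0.0], [-0.252, 0.968, 0.0], [0.0, 0.0, -1.0]]
wrist_force: [-0.6, -0.3, -1.1]
gripper_width: 0.182
gripper_force: 30.0
```

Request:
jog_arm([
  [[-0.001,0,0,0],[-0.001,0,0,0],[-0.001,0,0,0]],
])

```text
time_s: 22.1
tcp_pos: [0.4661, -0.0404, 0.1542]
ee_rot: [[-0.968, -0.252, 0.0], [-0.252, 0.968, -0.0], [-0.0, -0.0, -1.0]]
wrist_force: [-0.3, 0.2, -0.9]
gripper_width: 0.185
gripper_force: 30.0
```

Request:
jog_arm([
  [[-0.001,0,0,0],[-0.001,0,0,0],[-0.001,0,0,0]],
])

```text
time_s: 22.48
tcp_pos: [0.469, -0.0396, 0.1542]
ee_rot: [[-0.968, -0.252, -0.0], [-0.252, 0.968, 0.0], [0.0, 0.0, -1.0]]
wrist_force: [-0.1, -0.6, 0.3]
gripper_width: 0.182
gripper_force: 30.0
```

```bash
python3 st.py
```

```text
t 22.475 yaw 104.5998632770612 along -0.0874 lat -0.0001 z 0.1542
F along -0.24 lat -0.55 z 0.25 M [-0.   -0.02 -0.05] tilt [ 0.  0. -1.] 15.844653294022521
```

Tip is at 12.4 mm from the axis; continue gently.

Request:
jog_arm([
  [[-0.001,0,0,0],[-0.001,0,0,0]],
])

```text
time_s: 22.72
tcp_pos: [0.4709, -0.0391, 0.1541]
ee_rot: [[-0.968, -0.252, -0.0], [-0.252, 0.968, 0.0], [0.0, 0.0, -1.0]]
wrist_force: [-0.3, 0.4, -0.8]
gripper_width: 0.181
gripper_force: 30.0
```

Request:
jog_arm([
  [[-0.001,0,0,0],[-0.001,0,0,0]],
])

```text
time_s: 22.98
tcp_pos: [0.4729, -0.0386, 0.1541]
ee_rot: [[-0.968, -0.252, -0.0], [-0.252, 0.968, -0.0], [0.0, 0.0, -1.0]]
wrist_force: [0.2, -0.2, -0.7]
gripper_width: 0.183
gripper_force: 30.0
```

```bash
python3 st.py
```

```text
t 22.975 yaw 104.5975873324306 along -0.0834 lat -0.0001 z 0.1541
F along 0.18 lat -0.26 z -0.66 M [-0.05 -0.03 -0.02] tilt [ 0.  0. -1.] 15.911398237115344
```

Request:
jog_arm([
  [[-0.001,0,0,0],[-0.001,0,0,0],[-0.001,0,0,0]],
])

```text
time_s: 23.35
tcp_pos: [0.4758, -0.0379, 0.1542]
ee_rot: [[-0.968, -0.252, 0.0], [-0.252, 0.968, -0.0], [-0.0, -0.0, -1.0]]
wrist_force: [-1.0, -0.1, -0.2]
gripper_width: 0.18
gripper_force: 30.0
```

Request:
jog_arm([
  [[-0.0015,0,0,0],[-0.0015,0,0,0],[-0.0015,0,0,0]],
])

```text
time_s: 23.72
tcp_pos: [0.4802, -0.0367, 0.1541]
ee_rot: [[-0.968, -0.252, -0.0], [-0.252, 0.968, 0.0], [0.0, 0.0, -1.0]]
wrist_force: [-0.4, 0.4, -0.8]
gripper_width: 0.181
gripper_force: 30.0
```

```bash
python3 st.py
```

```text
t 23.725 yaw 104.59887837199679 along -0.0758 lat -0.0001 z 0.1541
F along -0.30 lat 0.51 z -0.84 M [-0.04 -0.03 -0.03] tilt [ 0.  0. -1.] 15.77307842716411
```

It is in the hole with no resistance. Block contact is expected at along ≈ −0.037, so there are 38 mm to go.

Request:
jog_arm([
  [[-0.0015,0,0,0],[-0.002,0,0,0],[-0.002,0,0,0],[-0.002,0,0,0],[-0.002,0,0,0]],
])

```text
time_s: 24.35
tcp_pos: [0.4894, -0.0343, 0.1542]
ee_rot: [[-0.968, -0.252, 0.0], [-0.252, 0.968, 0.0], [-0.0, 0.0, -1.0]]
wrist_force: [-0.4, -0.7, -1.1]
gripper_width: 0.186
gripper_force: 30.0
```

Request:
jog_arm([
  [[-0.002,0,0,0],[-0.002,0,0,0],[-0.002,0,0,0],[-0.002,0,0,0]],
])

```text
time_s: 24.85
tcp_pos: [0.4971, -0.0323, 0.1541]
ee_rot: [[-0.968, -0.252, -0.0], [-0.252, 0.968, 0.0], [0.0, 0.0, -1.0]]
wrist_force: [-0.4, -0.1, -0.4]
gripper_width: 0.178
gripper_force: 30.0
```

```bash
python3 st.py
```

```text
t 24.85 yaw 104.59787512385465 along -0.0583 lat -0.0001 z 0.1541
F along -0.39 lat 0.02 z -0.44 M [-0.03  0.02 -0.01] tilt [ 0.  0. -1.] 15.44649280785128
```

Request:
jog_arm([
  [[-0.002,0,0,0],[-0.002,0,0,0],[-0.002,0,0,0],[-0.002,0,0,0]],
])

```text
time_s: 25.35
tcp_pos: [0.5049, -0.0303, 0.1541]
ee_rot: [[-0.968, -0.252, 0.0], [-0.252, 0.968, 0.0], [-0.0, 0.0, -1.0]]
wrist_force: [0.3, 0.5, -1.2]
gripper_width: 0.184
gripper_force: 30.0
```

Request:
jog_arm([
  [[-0.002,0,0,0],[-0.002,0,0,0],[-0.002,0,0,0],[-0.002,0,0,0]],
])

```text
time_s: 25.85
tcp_pos: [0.5126, -0.0283, 0.1541]
ee_rot: [[-0.968, -0.252, -0.0], [-0.252, 0.968, -0.0], [0.0, -0.0, -1.0]]
wrist_force: [-0.4, 0.8, -0.2]
gripper_width: 0.179
gripper_force: 30.0
```

Request:
jog_arm([
  [[-0.001,0,0,0],[-0.001,0,0,0],[-0.001,0,0,0]],
])

```text
time_s: 26.22
tcp_pos: [0.5154, -0.0275, 0.1542]
ee_rot: [[-0.968, -0.252, 0.0], [-0.252, 0.968, 0.0], [-0.0, -0.0, -1.0]]
wrist_force: [0.8, 0.6, -0.8]
gripper_width: 0.182
gripper_force: 30.0
```

```bash
python3 st.py
```

```text
t 26.225 yaw 104.59957006690382 along -0.0394 lat -0.0001 z 0.1542
F along 0.90 lat 0.33 z -0.80 M [ 0.   -0.08  0.01] tilt [-0. -0. -1.] 15.81030688612207
```

Request:
jog_arm([
  [[-0.0007,0,0,0],[-0.0007,0,0,0]],
])

```text
time_s: 26.48
tcp_pos: [0.5168, -0.0272, 0.1542]
ee_rot: [[-0.968, -0.252, -0.0], [-0.252, 0.968, 0.0], [0.0, 0.0, -1.0]]
wrist_force: [0.6, -0.1, -0.4]
gripper_width: 0.178
gripper_force: 30.0
```

Request:
jog_arm([
  [[-0.0005,0,0,0],[-0.0005,0,0,0]],
])

```text
time_s: 26.72
tcp_pos: [0.5175, -0.027, 0.1541]
ee_rot: [[-0.968, -0.252, -0.001], [-0.252, 0.968, -0.0], [0.001, 0.0, -1.0]]
wrist_force: [-0.4, 0.2, -0.7]
gripper_width: 0.181
gripper_force: 30.0
```

```bash
python3 st.py
```

```text
t 26.725 yaw 104.59959910398892 along -0.0372 lat -0.0001 z 0.1541
F along -0.34 lat 0.27 z -0.71 M [-0.05  0.17  0.01] tilt [ 6.e-04  0.e+00 -1.e+00] 15.782704369853386
```

Request:
jog_arm([
  [[-0.0005,0,0,0],[0,0,0,0]],
])

```text
time_s: 26.98
tcp_pos: [0.5176, -0.027, 0.154]
ee_rot: [[-0.968, -0.252, -0.001], [-0.252, 0.968, -0.0], [0.001, 0.0, -1.0]]
wrist_force: [-1.8, -0.3, 0.4]
gripper_width: 0.183
gripper_force: 30.0
```

```bash
python3 st.py
```

```text
t 26.975 yaw 104.58964391523656 along -0.0371 lat -0.0001 z 0.1540
F along -1.84 lat 0.15 z 0.41 M [-0.13  0.56  0.02] tilt [ 1.5e-03  1.0e-04 -1.0e+00] 15.884602471017153
```

Request:
jog_arm([
  [[-0.0005,0,0,0],[0,0,0,0]],
])

```text
time_s: 27.22
tcp_pos: [0.5177, -0.0269, 0.1539]
ee_rot: [[-0.968, -0.252, -0.002], [-0.252, 0.968, -0.0], [0.002, 0.0, -1.0]]
wrist_force: [-4.6, -0.8, 1.7]
gripper_width: 0.18
gripper_force: 30.0
```

```bash
python3 st.py
```

```text
t 27.225 yaw 104.58738060408076 along -0.0370 lat -0.0001 z 0.1539
F along -4.60 lat 0.41 z 1.66 M [-0.23  1.13  0.01] tilt [ 2.5e-03  2.0e-04 -1.0e+00] 15.675407579782954
```

The block is home: contact at −0.037, rising to ~4.6 N. I'll ease the preload, release and lift.

Request:
jog_arm([
  [[0.0006,0,0,0],[0,0,0,0]],
])

```text
time_s: 27.48
tcp_pos: [0.5177, -0.027, 0.154]
ee_rot: [[-0.968, -0.252, -0.001], [-0.252, 0.968, -0.0], [0.001, 0.0, -1.0]]
wrist_force: [-3.6, -1.8, 0.7]
gripper_width: 0.185
gripper_force: 30.0
```

Request:
jog_arm([
  [[0,0,0,0],[0,0,0,0],[0,0,0,0],[0,0,0,0],[0,0,-0.005,0],[0,0,-0.015,0],[0,0,-0.02,0],[0,0,-0.03,0],[0,0,-0.03,0],[0.01,0,-0.02,0],[0,0,0,0],[0,0,0,0]],
], claw=1)

```text
time_s: 28.98
tcp_pos: [0.5082, -0.0294, 0.2739]
ee_rot: [[-0.968, -0.252, -0.0], [-0.252, 0.968, 0.0], [0.0, 0.0, -1.0]]
wrist_force: [0.0, 0.1, -0.6]
gripper_width: 1.0
gripper_force: 0.0
```

```bash
python3 st.py; python3 - <<'E'
from h import *
m=camera_model("wrist");im=shot("wrist","w6.png")
import pickle;pickle.dump(m,open("w6.pkl","wb"))
u,v=map(int,proj("wrist",[.53,-.0235,.09],m));print(u,v)
u0,v0=max(0,u-65),max(0,v-50);print(u0,v0)
a=im[v0:v+50,u0:u+65,::-1].astype(float); a=np.clip((a/150)**.7*255,0,255).astype(np.uint8)
cv2.imwrite("pics/w6c.png",cv2.resize(a,None,fx=6,fy=6,interpolation=cv2.INTER_CUBIC))
E
```

```text
t 28.975 yaw 104.5864387948699 along -0.0468 lat -0.0001 z 0.2739
F along 0.05 lat 0.08 z -0.63 M [-0.01 -0.02 -0.  ] tilt [ 3.e-04  3.e-04 -1.e+00] 86.9858729529995
274 233
209 183
```

View pics/w6c.png

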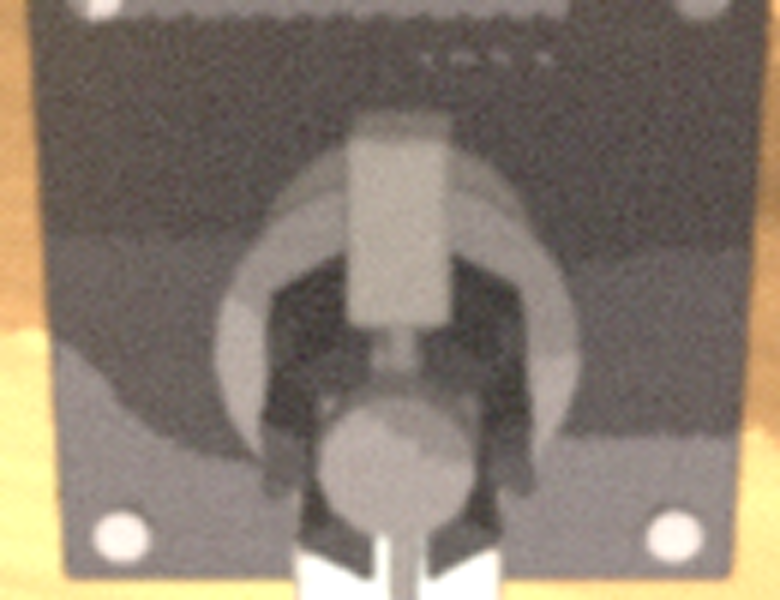

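The pin sits through the slot, its shank shows past the spindle at (405,575), and the block is against the crown (front edge at row 325).

```bash
python3 - <<'E'
from h import *
import pickle;m=pickle.load(open("w6.pkl","rb"))
e=np.array([.9677,.2521])
for v in(138,326): print((ray("w",209+398/6,183+v/6,.1095,m)[:2]-[.5535,-.0175])@e)
print((ray("w",209+395/6,183+466/6,.1035,m)[:2]-[.5535,-.0175])@e)
E
```

```text
-0.05728859082716096
-0.027713748384641853
-0.001401683123978387
```

The block face reads about 4 mm further out than flush. Tilt sag explains about 2 mm of that. I'll nudge the block gently from behind with closed fingers to be sure it is home.

Request:
jog_arm([
  [[0.013,0,0,0],[0.015,0,0,0],[0.012,0,0.005,0],[0,0,0.02,0],[0,0,0.025,0],[0,0,0.025,0],[0,0,0.02,0],[0,0,0.015,0],[0,0,0.01,0],[0,0,0,0],[0,0,0,0]],
], claw=0)

```text
time_s: 30.4
tcp_pos: [0.47, -0.0394, 0.1547]
ee_rot: [[-0.968, -0.252, 0.001], [-0.252, 0.968, 0.0], [-0.001, -0.0, -1.0]]
wrist_force: [0.3, -0.7, -0.0]
gripper_width: 0.008
gripper_force: 0.0
```

Request:
jog_arm([
  [[-0.004,0,0,0],[-0.004,0,0,0],[-0.002,0,0,0],[-0.001,0,0,0],[-0.001,0,0,0],[0,0,0,0]],
])

```text
time_s: 31.15
tcp_pos: [0.4813, -0.0364, 0.1541]
ee_rot: [[-0.968, -0.252, -0.0], [-0.252, 0.968, -0.0], [0.0, 0.0, -1.0]]
wrist_force: [1.4, -0.1, -0.8]
gripper_width: 0.002
gripper_force: 0.0
```

```bash
python3 st.py
```

```text
t 31.15 yaw 104.59939109478424 along -0.0746 lat -0.0001 z 0.1541
F along 1.28 lat -0.48 z -0.76 M [-0.01 -0.03  0.01] tilt [ 1.e-04  0.e+00 -1.e+00] 0.13509469476451297
```

Request:
jog_arm([
  [[-0.001,0,0,0],[-0.001,0,0,0],[-0.001,0,0,0],[-0.001,0,0,0],[-0.001,0,0,0]],
])

```text
time_s: 31.78
tcp_pos: [0.4862, -0.0351, 0.1541]
ee_rot: [[-0.968, -0.252, -0.0], [-0.252, 0.968, -0.0], [0.0, 0.0, -1.0]]
wrist_force: [-0.3, 0.8, 0.3]
gripper_width: 0.009
gripper_force: 0.0
```

Request:
jog_arm([
  [[-0.001,0,0,0],[-0.001,0,0,0],[-0.001,0,0,0]],
])

```text
time_s: 32.15
tcp_pos: [0.4891, -0.0344, 0.1541]
ee_rot: [[-0.968, -0.252, 0.0], [-0.252, 0.968, -0.0], [-0.0, -0.0, -1.0]]
wrist_force: [0.7, 0.1, -0.1]
gripper_width: 0.006
gripper_force: 0.0
```

Request:
jog_arm([
  [[-0.001,0,0,0],[-0.001,0,0,0]],
])

```text
time_s: 32.4
tcp_pos: [0.49, -0.0342, 0.1538]
ee_rot: [[-0.968, -0.252, -0.003], [-0.252, 0.968, -0.001], [0.003, 0.0, -1.0]]
wrist_force: [-3.2, -0.6, 1.8]
gripper_width: 0.001
gripper_force: 1.7
```

```bash
python3 st.py
```

```text
t 32.4 yaw 104.58195280279904 along -0.0657 lat -0.0001 z 0.1538
F along -3.24 lat 0.21 z 1.75 M [-0.24  0.99 -0.05] tilt [ 3.e-03  2.e-04 -1.e+00] 0.09695878648757152
```

Request:
jog_arm([
  [[-0.0007,0,0,0],[0,0,0,0]],
])

```text
time_s: 32.65
tcp_pos: [0.4902, -0.0342, 0.1538]
ee_rot: [[-0.968, -0.252, -0.004], [-0.252, 0.968, -0.001], [0.004, 0.0, -1.0]]
wrist_force: [-4.9, -1.7, 2.7]
gripper_width: 0.01
gripper_force: 2.6
```

```bash
python3 st.py
```

```text
t 32.65 yaw 104.57273471005574 along -0.0655 lat -0.0002 z 0.1538
F along -5.12 lat -0.40 z 2.69 M [-0.39  1.42 -0.05] tilt [ 3.9e-03  2.0e-04 -1.0e+00] 0.8343922351191586
```

It's a firm stop, the same as before. I'll back off and compare numerically from the same viewpoint.

Request:
jog_arm([
  [[0.004,0,0,0],[0.01,0,0,0],[0.006,0,-0.01,0],[0,0,-0.025,0],[0,0,-0.03,0],[0,0,-0.03,0],[-0.015,0,-0.02,0],[-0.015,0,-0.005,0],[-0.008,0,0,0],[0,0,0,0],[0,0,0,0]],
])

```text
time_s: 34.02
tcp_pos: [0.5084, -0.0293, 0.2737]
ee_rot: [[-0.968, -0.252, -0.001], [-0.252, 0.968, -0.0], [0.001, 0.0, -1.0]]
wrist_force: [0.3, -0.6, -0.9]
gripper_width: 0.005
gripper_force: 0.0
```

```bash
python3 st.py; python3 - <<'E'
from h import *
import pickle
m=camera_model("wrist");im=shot("wrist","w7.png")[:,:,1].astype(float)
m6=pickle.load(open("w6.pkl","rb"));i6=cv2.imread("pics/w6.png")[:,:,1].astype(float)
e=np.array([.9677,.2521]);n=np.array([-.2521,.9677])
for M,I in((m6,i6),(m,im)):
    c=np.array([.5535,-.0175]);r=[]
    for s in np.arange(-62,-10,1.):
        q=[proj("w",[*(c+e*s/1000+n*k/1000),.1095],M) for k in(-3,-2,-1,0,1,2,3)]
        r.append(int(np.mean([cv2.getRectSubPix(I.astype(np.float32),(1,1),x)[0,0] for x in q])))
    print(r)
E
```

```text
t 34.025 yaw 104.59071957236543 along -0.0466 lat -0.0001 z 0.2737
F along 0.12 lat -0.64 z -0.90 M [-0.01  0.01  0.04] tilt [ 1.3e-03  2.0e-04 -1.0e+00] 0.47535533601855007
[37, 47, 51, 51, 57, 67, 78, 82, 84, 84, 84, 84, 84, 85, 84, 84, 82, 84, 84, 83, 84, 83, 83, 84, 84, 83, 83, 83, 82, 81, 82, 83, 83, 76, 63, 56, 55, 56, 57, 59, 58, 52, 45, 44, 45, 49, 57, 64, 64, 66, 69, 71]
[36, 47, 52, 54, 56, 65, 78, 85, 87, 88, 88, 88, 88, 89, 88, 88, 88, 88, 87, 87, 87, 87, 88, 87, 87, 87, 88, 87, 86, 86, 87, 87, 86, 85, 77, 61, 55, 57, 58, 61, 57, 52, 46, 45, 45, 48, 54, 54, 36, 22, 17, 18]
```

The pin hasn't slipped back since the push. The remaining reading fits the slight sag allowed by the hole clearance, so I'm handing in.

```bash
python3 -c "
from station import *
print(finish_job())"
```

```text
the job is handed in; nothing more can be done
None
```

I turned the nut clockwise to the next slot and put the pin through the slot and cross hole until its block stopped firmly against the nut. I then let go and handed the job in at about 34 s. The last view put the block's face about 4 mm further out than flush; I put that down to the pin sagging in the hole, since a second gentle push (5 N) met a hard stop.

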